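# Shim the rocking laboratory balance

## Robot

A 7-joint arm with a two-finger parallel gripper is mounted at the origin on the work surface. World frame = base frame: x ahead of the robot, y to its left, z up, the work surface at z = 0. Lengths are in m, angles in rad, forces in N, time in s.
With the tool pointing down it reaches from about 0.425 to 0.875 m from the base axis. Payload 4.7 kg.
Tool frame: the origin (TCP) lies at the very end of the fingers, on their centre line; the grasp point (between the pads) lies 19 mm behind it; z points along the fingers, y is the line along which they close (so a half turn about z gives the same grasp; the last joint's range is limited). The gripper opens to 87 mm and grips with 3 to 60 N. Pads are 19 mm wide; open, the fingers measure 117 mm over their backs; the gripper's body (75 mm by 190 mm) begins 51 mm behind the grasp point.
Start: joints at [-1.254, 0.321, -0.07, 1.45, 0.023, 1.371, -0.057], TCP at [0.194, 0.62, 0.223] pointing down, gripper open.
Joint ranges: [-2.86, 2.86], [-0.3, 2.09], [-1.38, 1.24], [0.06, 2.45], [-1.56, 4.7], [0.09, 2.05], [-2.69, 2.69]. Speed limits (rad/s): [2.57, 2.57, 3.14, 3.14, 3.14, 3.14, 3.14].

## Interface

Orientations are given as a rotation vector (axis times angle).
In Python, from bench import ctrl, get_image, job gives the robot as it stands.
- The arm moves only by the shell command python3 -m crank 'ROWS' [FORCE]. ROWS is JSON, a list that holds one entry, the list of rows, each a list of 5 numbers: the shift along the tool's x, y, z in mm, then the turn about the tool's z in rad, then the closure, from -1 (fully open) to 1 (shut), so that 0 is half open. A call has 1 to 10 rows; each row shifts and turns the commanded pose from where the row before left it, along the tool's axes as they then stand; what a row does not reach is not made up. A row lasts 1/12 s, in which the tool goes at most 41.7 mm and 7.16 degrees, less where a joint would pass 70% of its speed; a pose out of reach is approached as far as the arm can. A call with a gripper value outside its range is refused whole. The fingers move at their own pace and stop on an object; FORCE is the grip in N (left out, the last holds). Time passes only in rows, so rows that do not move let the fingers close. It gives the time, the measured TCP pose, the force, the opening and the grip force at its end, in the units of the state.
- ctrl.get_state(): the state, without advancing time (a new reading comes with each control period).
- get_image(name): name is "scene" or "top" or "wrist"; returns a dict with "pixels" (480x640x3 uint8, red, green, blue), "fx", "fy", "cx", "cy" (pixels), "T" (4x4, takes a point from camera to world coordinates); the wrist camera has in their place "T_tool_cam" (4x4, takes a point from camera to tool coordinates, whose origin is the TCP and whose axes are the flange's). Camera axes: x right, y down, z forward; pixel columns grow to the right and rows downward; lengths in m; the calibration is good to about 2 mm. A picture is of the moment at which its call begins: read the wrist's pose just before it. There is no depth.
- job.close_job(): hands the job in; it is judged then, once.
The state is a dict: "time": time; "joint_positions": joint angles; "qd": joint speeds; "joint_torque": joint torques, N m; "position": TCP position; "tool_rot": TCP orientation; "ft_force": force on the tool from outside, world axes, zero at the start; "torque": the same for the moment, N m; "grip_width": opening from 0.0 (shut) to 1.0 (fully open); "grip_force": force on a finger pad.
Only numpy, scipy, OpenCV 4.12 (cv2) and the standard library are available. Lean on these libraries where they do the work, as an engineer would, in place of code of your own. Each camera call takes 0.05 s, during which the arm holds its last target. There are 200 camera calls.

## Task

The laboratory balance rocks because one of its feet is too short: the one at the corner beside the wedge's thin end, away from the display. Push the orange wedge along the bench, thin end first, under that short foot until the foot is carried by the wedge and the balance stands level and no longer rocks, then take the hand away. Only push the wedge, do not lift it; do not touch the balance, and leave the slide box, the dish and the small jar where they are.

Things in the scene. Friction and masses are not known exactly. Their poses are not given: they have to be found in the camera images.
- balance (a joint): How far the white laboratory balance (with round steel pan) has tipped towards its short foot, rad: 0.088 = fully tipped, as at the start, 0 = level, where it comes to a stop. It rocks freely about the line through two sound feet that do not slide; this line is 91 mm from the short foot. Its weight presses the short foot on the wedge with a few newtons; once level, the push needed rises steeply.
- foot (a point): Lowest point of the short foot: a black ball, 12 mm radius, on a thin steel stem under the housing's +x -y corner. About 4 mm above the bench when tipped, 12 mm when level. Axes are the balance's: z up, and at zero yaw x away from the robot, y to its left. In these axes the housing reaches 20 mm beyond the foot in +x and 18 mm in -y. Push in from the -y side. The display is along the -x edge.
- feet: The balance's two sound black rubber feet, which never move. Origin on the bench under the middle of the balance's 180 x 156 mm housing; axes as the balance's, z upright. Housing underside 26 mm, top 62 mm above the bench; a display panel and a round steel pan rise to 81 mm. The short foot is at x = 70, y = -60 mm.
- wedge: Loose smooth orange wedge, 140 x 50 mm, 0.12 kg, lying flat. Origin: centre of the underside; x axis points to the thin end, z up. The top slopes evenly from 30 mm high at the thick end to 2 mm at the thin end: 12 mm high 50 mm back from the thin end. It starts beside the balance, thin end roughly towards the short foot. It slides easily, and stays under the foot when let go.
- wedge_heel (a point): Middle of the wedge's thick end (wedge x = -70 mm, 15 mm above its underside): an upright flat face, 50 mm wide and 30 mm high, to push on. Axes as the wedge's.
- wedge_tip (a point): Middle of the wedge's thin end, at its underside (wedge x = +70 mm). It starts about 35 to 95 mm short of the short foot, up to about 20 mm to the side, the wedge up to 0.25 rad askew to the balance's y axis.
- slide_box: Blue closed slide box, 87 x 77 x 30 mm, loose; origin at the centre of its underside.
- dish: Clear closed petri dish, 90 mm across, 16 mm high, loose; origin at the centre of its underside.
- oil: Small amber glass jar with black cap, 38 mm across, 50 mm high, loose; origin at the centre of its underside.

How it is judged:
At the end, for the whole second after the job is handed in: The balance is level to within 0.012 rad and its short foot rests on the sloping top of the wedge (at least 0.8 N, foot within 22 mm of the wedge's centre line), the wedge lies flat and still on the bench, and the slide box, dish and jar are within 15 mm of where they began (value of joint balance below 0.012 rad and contact force between wedge and balance above 0.8 N and x of foot in the frame of wedge above -0.03 m and y of foot in the frame of wedge between -0.022 and 0.022 m and angle between wedge's own z axis and vertical below 0.06 rad and height (world z) of wedge below 0.005 m and linear speed of wedge below 0.01 m/s and distance of each of slide_box, dish, oil from where it was at the start of the episode below 0.015 m); the robot touches nothing.
It fails at once if the wedge is lifted off the bench (10 mm) or tipped up (height (world z) of wedge above 0.01 m or angle between wedge's own z axis and vertical above 0.25 rad).
It fails at once if the robot presses on the balance with more than 2 N (contact force between any of the fingers, the arm and balance above 2 N).
It fails at once if the slide box, the dish or the jar is shifted by more than 15 mm (distance of any of slide_box, dish, oil from where it was at the start of the episode above 0.015 m).
It also fails if it takes over 48 s, if anything falls off the work surface, if the arm or the gripper's body presses on something with over 40 N, if the wrist force passes 120 N, or if a joint passes its speed limit or range.

## Working session

There is one attempt and no reset: what is moved stays moved. The work goes in short steps, Python scripts to look and compute and a shell command to move; the robot and the scene stay as the last step left them, time stands still between calls to the robot, and variables do not carry over. Pictures are saved under pics/ and viewed, at most 10 in all, crops included, and the job is handed in when it is done.

```bash
mkdir -p pics
python3 - <<'E'
from bench import ctrl,get_image
import cv2,numpy as np
s=ctrl.get_state();print(s['time'],s['position'],s['tool_rot'],s['ft_force'],s['grip_width'])
for n in('top','scene'):
    im=get_image(n);cv2.imwrite(f'pics/{n}0.png',im['pixels'][:,:,::-1]);print(n,im['fx'],im['fy'],im['cx'],im['cy'],np.round(im['T'],4).tolist())
E
```

```text
0.0 [0.19372463 0.61989933 0.22147639] [-4.73767311e-01 -3.10549476e+00  2.92023652e-03] [-0.79407542  0.25537147 -0.80681672] 1.000185754132936
top 485.7773665377384 485.7773665377384 322.3394840871468 246.60021512106772 [[-0.012, -0.9984, 0.0556, 0.5352], [-0.9988, 0.0093, -0.0479, 0.1621], [0.0473, -0.0561, -0.9973, 0.7365], [0.0, 0.0, 0.0, 1.0]]
scene 571.1365545990222 571.1365545990222 311.9122785899827 230.8397972510454 [[-0.8381, 0.4373, -0.326, 0.8977], [0.5454, 0.666, -0.5088, 0.6703], [-0.0054, -0.6043, -0.7968, 0.8297], [0.0, 0.0, 0.0, 1.0]]
```

View pics/top0.png

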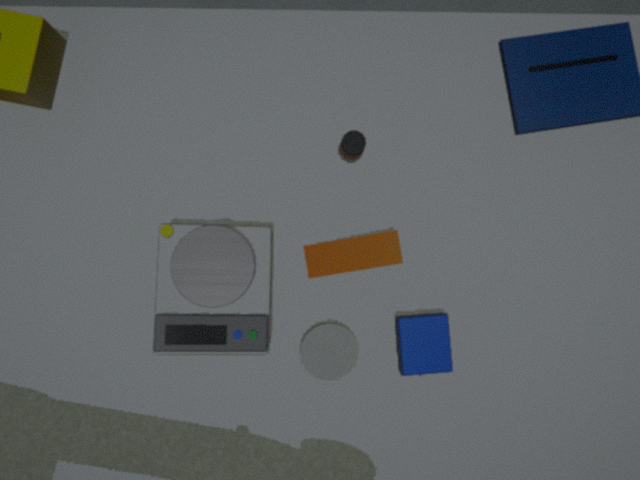

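View pics/scene0.png

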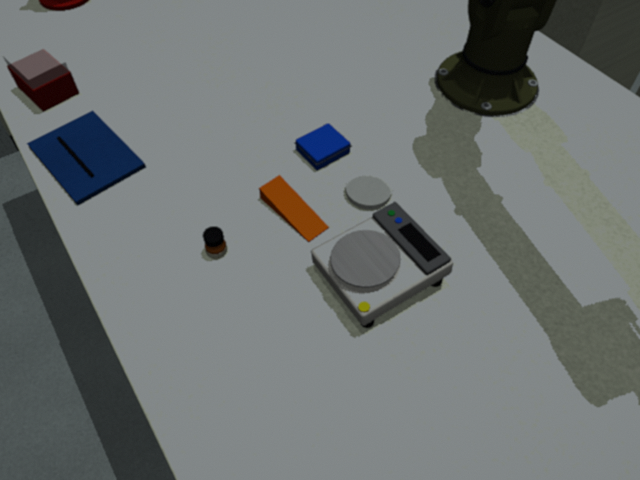

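The top view shows the wedge (thin end left, near (306,262)), the balance to its left with the short-foot corner near (272,224), the dish at (329,350), the box at (425,345) and the jar at (352,145). I'll enlarge it for the corners.

Run:
```python
import cv2
a=cv2.imread('pics/top0.png')[200:380,145:415]
cv2.imwrite('pics/c.png',cv2.resize(a,None,fx=2.96,fy=2.96,interpolation=cv2.INTER_CUBIC))
```

```text
(no output)
```

View pics/c.png

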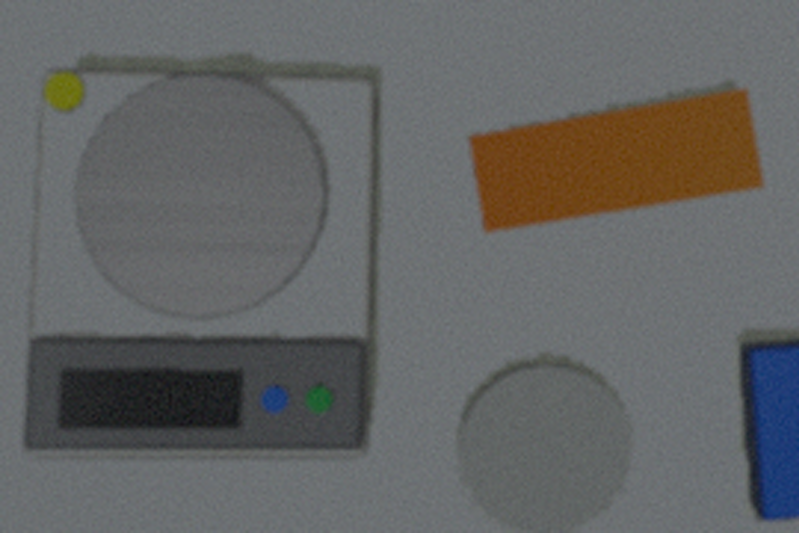

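```bash
cat > h.py <<'E'
import numpy as np
from scipy.optimize import least_squares
from scipy.spatial.transform import Rotation as R
def proj(im,P):
    T=np.array(im['T']);p=(np.atleast_2d(P)-T[:3,3])@T[:3,:3]
    return np.c_[im['fx']*p[:,0]/p[:,2]+im['cx'],im['fy']*p[:,1]/p[:,2]+im['cy']]
def place(q,P):
    return R.from_euler('z',q[2]).apply(P)+[q[0],q[1],0]
WP=np.array([[70,-25,2],[70,25,2],[-70,-25,30],[-70,25,30]])/1e3
def fit_wedge(im,px,q0): return least_squares(lambda q:(proj(im,place(q,WP))-px).ravel(),q0)
E
python3 - <<'E'
from h import *
from bench import get_image
im=get_image('top')
c=lambda L:np.array(L)/2.96+[145,200]
w=fit_wedge(im,c([[470,136],[485,231],[746,90],[763,186]])[[0,1,2,3]],[.5,.1,1.6])
# thin end points +y: left side (wedge +y) is toward -x => lower image row
print('wedge',w.x,w.fun.round(1))
px=c([[376,78],[42,70],[364,448],[26,448]])
Rt=R.from_rotvec(.088*np.array([.759,.651,0]))
def B(q):
    P=np.array([[90,-78,62],[90,78,62],[-90,-78,q[3]],[-90,78,q[3]]])/1e3
    return place(q,Rt.apply(P))
b=least_squares(lambda q:(proj(im,B(q))-px).ravel(),[.5,.3,0,75]);print('bal',b.x,b.fun.round(1))
f=place(b.x,[[.07,-.06,.012]])[0];print('foot',f)
print('tip',place(w.x,[[.07,0,0]]),'heel',place(w.x,[[-.07,0,.015]]))
print('foot in wedge',R.from_euler('z',-w.x[2]).apply(f-[w.x[0],w.x[1],0]))
# rough others
from bench import ctrl
T=np.array(im['T'])
for n,u,v,z in(('jar',352,145,.05),('dish',329,350,.016),('box',425,345,.03)):
    d=T[:3,:3]@[(u-im['cx'])/im['fx'],(v-im['cy'])/im['fy'],1];print(n,T[:3,3]+d*(z-T[2,3])/d[2])
print(R.from_rotvec(ctrl.get_state()['tool_rot']).as_matrix().round(3))
E
```

```text
wedge [0.56329653 0.08270212 1.71882445] [-0.5 -0.2 -0.3  0.4  0.4 -0.6  0.4  0.5]
bal [ 0.51342833  0.28502834 -0.03780073 31.49859903] [ 0.1 -0.6 -1.1 -2.3 -0.3  2.   1.4  1. ]
foot [0.58111082 0.22242578 0.012     ]
tip [[0.55297236 0.15193659 0.        ]] heel [[0.57362069 0.01346765 0.015     ]]
foot in wedge [ 0.13556822 -0.03822706  0.012     ]
jar [0.71938241 0.08464765 0.05      ]
dish [0.42295234 0.11949932 0.016     ]
box [ 0.42963292 -0.01980262  0.03      ]
[[-0.955  0.298 -0.   ]
 [ 0.298  0.954 -0.001]
 [-0.    -0.002 -1.   ]]
```

Run:
```python
import cv2
a=cv2.imread('pics/scene0.png')[165:340,250:470]
a=cv2.convertScaleAbs(a,alpha=1.3)
cv2.imwrite('pics/d.png',cv2.resize(a,None,fx=3.4,fy=3.4,interpolation=cv2.INTER_CUBIC))
```

```text
(no output)
```

View pics/d.png

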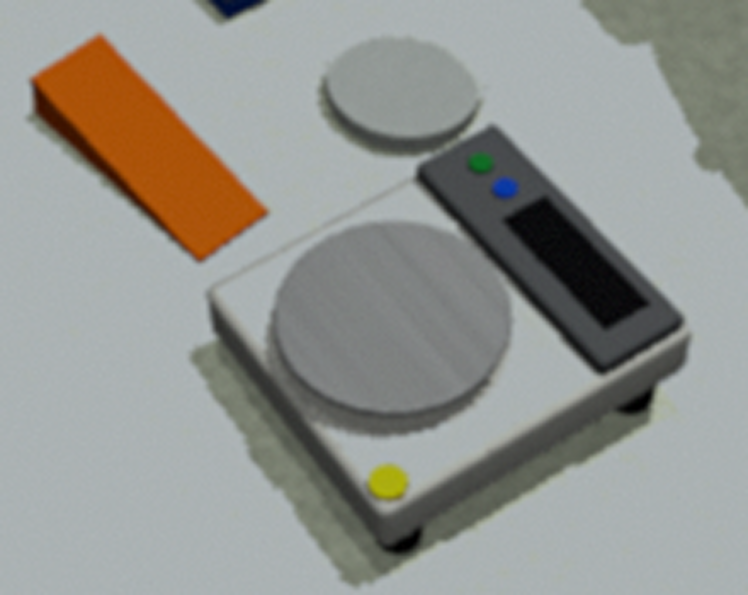

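The scene crop shows housing top corners at (211,291), (387,515), (688,335) and wedge corners at (267,212), (201,260), (100,36), (33,80). I'll fit both views jointly.

Run:
```python
from h import *
from bench import get_image
t=get_image('top');s=get_image('scene')
c=lambda L:np.array(L)/2.96+[145,200]
d=lambda L:np.array(L)/3.4+[250,165]
wt=c([[470,136],[485,231],[746,90],[763,186]]);ws=d([[201,260],[267,212],[33,80],[100,36]])
w=least_squares(lambda q:np.r_[proj(t,place(q,WP))-wt,proj(s,place(q,WP))-ws].ravel(),[.56,.08,1.72])
print('wedge',w.x,w.fun.round(1))
Rt=R.from_rotvec(.088*np.array([.759,.651,0]))
P=Rt.apply(np.array([[90,-78,62],[90,78,62],[-90,78,62]])/1e3)
bt=c([[376,78],[42,70]]);bs=d([[211,291],[387,515],[690,337]])
for f in(lambda q:(proj(t,place(q,P[:2]))-bt).ravel(),lambda q:(proj(s,place(q,P))-bs).ravel(),lambda q:np.r_[proj(t,place(q,P[:2]))-bt,proj(s,place(q,P))-bs].ravel()):
    b=least_squares(f,[.51,.28,0])
    F=place(b.x,[[.07,-.06,.012]])[0];print('bal',b.x,b.fun.round(1),'foot',F)
print('tip',place(w.x,[[.07,0,0]]),'foot in wedge',R.from_euler('z',-w.x[2]).apply(F-[w.x[0],w.x[1],0]))
```

```text
wedge [0.56307299 0.08410594 1.72034261] [-1.4  0.  -1.2  0.6 -0.6 -0.6 -0.6  0.6 -1.1 -0.5 -0.  -1.1 -1.5 -1.5
 -0.5 -1.7]
bal [ 0.51127636  0.28292442 -0.02313645] [ 0.6  0.  -0.6 -0. ] foot [0.57986956 0.22132107 0.012     ]
bal [ 0.51342694  0.28986286 -0.03619833] [-2.1 -0.8 -1.3  1.4  3.4 -1.4] foot [0.58120966 0.22736884 0.012     ]
bal [ 0.51209808  0.28725574 -0.04221948] [-1.2  0.6 -2.4 -1.6 -2.2 -2.6 -2.1 -0.5  2.9 -2.5] foot [0.57950329 0.22435472 0.012     ]
tip [[0.55264372 0.15332465 0.        ]] foot in wedge [ 0.13623549 -0.03714252  0.012     ]
```

```bash
python3 -m crank '[[[-28,-24,0,0,1],[-28,-24,0,0,1],[-28,-24,0,0,1],[-28,-24,0,0,1],[-28,-24,0,0,1],[-28,-24,0,0,1],[-28,-24,0,0,1],[-28,-24,0,0,1],[-28,-24,0,0,1],[-28,-24,0,0,1]]]' 10
python3 -m crank '[[[-28,-24,0,0,1],[-28,-24,0,0,1],[-28,-24,0,0,1],[-28,-24,0,0,1],[-28,-24,0,0,1],[-28,-24,0,0,1]]]'
python3 -m crank '[[[0,0,0,0.112,1],[0,0,0,0.112,1],[0,0,0,0.112,1],[0,0,0,0.112,1],[0,0,0,0.112,1],[0,0,0,0.112,1],[0,0,0,0.112,1],[0,0,0,0.112,1],[0,0,0,0.112,1],[0,0,0,0.112,1]]]'
cat >> h.py <<'E'
def to_tool(goal):
    from bench import ctrl
    s=ctrl.get_state();M=R.from_rotvec(s['tool_rot']).as_matrix()
    d=np.array(goal)-s['position'];print('t',s['time'],'pos',s['position'].round(4),'xax',M[:,0].round(3),'yaw',np.arctan2(M[1,0],M[0,0]).round(3),'tool shift mm',(M.T@d*1e3).round(1),'F',np.round(s['ft_force'],1),'gw',s['grip_width'])
E
python3 -c "
from h import *
to_tool([.509,.122,.004])"
```

```text
time: 1.08
position: [0.3902, 0.3062, 0.2227]
tool_rot: [0.474, 3.105, 0.001]
ft_force: [0.4, 0.0, -0.2]
grip_width: 0.326
grip_force: 0.0
time: 1.58
position: [0.5076, 0.1187, 0.2228]
tool_rot: [0.474, 3.105, 0.001]
ft_force: [-0.4, 0.7, -0.6]
grip_width: 0.007
grip_force: 0.0
time: 2.42
position: [0.5069, 0.1203, 0.2225]
tool_rot: [-2.058, -2.374, -0.0]
ft_force: [0.2, 0.2, 0.0]
grip_width: 0.003
grip_force: 0.0
t 2.4167 pos [0.5069 0.1203 0.2225] xax [-0.142  0.99   0.   ] yaw 1.713 tool shift mm [  1.4   2.4 218.5] F [0.2 0.2 0. ] gw 0.0025619288138698975
```

```bash
python3 -m crank '[[[0,0,36,0,1],[0,0,36,0,1],[0,0,36,0,1],[0,0,36,0,1],[0,0,24,0,1],[0,0,0,0,1]]]'
python3 -c "
from h import *
to_tool([.509,.122,.004])
from bench import get_image
import cv2
im=get_image('top');cv2.imwrite('pics/e.png',cv2.resize(im['pixels'][180:400,140:440,::-1],None,fx=2.6,fy=2.6))"
```

```text
time: 2.92
position: [0.5025, 0.1191, 0.0495]
tool_rot: [-2.048, -2.376, 0.014]
ft_force: [-1.1, -0.4, 0.1]
grip_width: 0.008
grip_force: 0.0
t 2.9167 pos [0.5025 0.1191 0.0495] xax [-0.148  0.989 -0.003] yaw 1.719 tool shift mm [ 2.1  7.3 45.4] F [-1.1 -0.4  0.1] gw 0.007541959792788715
```

View pics/e.png

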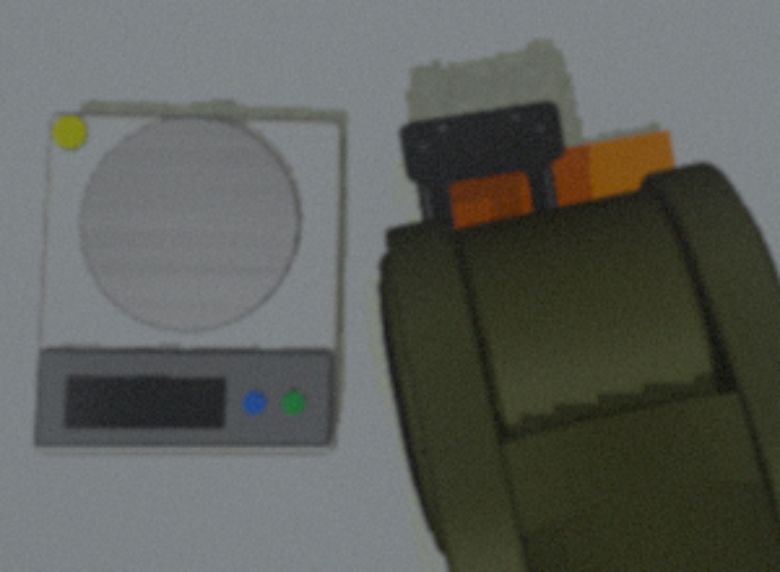

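The arm hides the tip, but the wedge is unmoved (right corner at (672,135)) and the fingers are clear of the balance. I'll go on down.

```bash
python3 -m crank '[[[0,2,15,0,1],[0,2,15,0,1],[0,0,10,0,1],[0,0,3,0,1],[0,0,0,0,1]]]'
python3 -c "
from h import *
to_tool([.5167,.122,.004])"
```

```text
time: 3.38
position: [0.5112, 0.121, 0.0121]
tool_rot: [2.051, 2.38, 0.0]
ft_force: [-0.4, 0.1, -0.3]
grip_width: 0.001
grip_force: 0.0
t 3.3833 pos [0.5112 0.121  0.0121] xax [-0.148  0.989  0.   ] yaw 1.719 tool shift mm [0.1 5.6 8.1] F [-0.4  0.1 -0.3] gw 0.0009184092862423647
```

```bash
python3 -m crank '[[[0,0,4,0,1],[0,0,4,0,1],[0,0,0,0,1]]]'
python3 -m crank '[[[0,2,0,0,1],[0,2,0,0,1],[0,2,0,0,1],[0,2,0,0,1],[0,2,0,0,1],[0,2,0,0,1],[0,0,0,0,1]]]'
python3 -m crank '[[[-0.3,2,0,0,1],[-0.3,2,0,0,1],[-0.3,2,0,0,1],[-0.3,2,0,0,1],[-0.3,2,0,0,1],[0,0,0,0,1]]]'
```

```text
time: 3.63
position: [0.5109, 0.121, 0.0036]
tool_rot: [-2.051, -2.38, -0.0]
ft_force: [-0.3, 0.2, 0.1]
grip_width: 0.006
grip_force: 0.0
time: 4.22
position: [0.5234, 0.1227, 0.0037]
tool_rot: [2.051, 2.379, 0.001]
ft_force: [-1.0, -0.3, 0.4]
grip_width: 0.01
grip_force: 0.0
time: 4.72
position: [0.5335, 0.1226, 0.0036]
tool_rot: [2.051, 2.379, 0.001]
ft_force: [-0.3, -0.2, 0.5]
grip_width: 0.004
grip_force: 0.0
```

```bash
python3 -m crank '[[[0,-6,0,0,1],[0,-2,-20,0,1],[0,0,-30,0,1],[0,0,-30,0,1],[-30,0,0,-0.07,0.72],[-30,0,0,-0.07,0.72],[-30,0,0,-0.07,0.72],[-30,0,0,0,0.72],[-30,0,0,0,0.72],[0,0,0,0,0.72]]]'
python3 - <<'E'
from h import *
from bench import get_image
import cv2
to_tool([.57,-.035,.015])
a=get_image('top')['pixels'][:,:,::-1];b=get_image('scene')['pixels'][:,:,::-1]
cv2.imwrite('pics/f.png',np.vstack([cv2.resize(a[200:310,180:430],None,fx=3.2,fy=3.2,interpolation=2)[:300],cv2.resize(cv2.convertScaleAbs(b[165:265,220:470],alpha=1.3),None,fx=3.2,fy=3.2,interpolation=2)[:300]])[:600])
E
```

```text
time: 5.55
position: [0.5664, -0.0304, 0.0842]
tool_rot: [1.799, 2.57, -0.004]
ft_force: [0.5, -0.9, -0.4]
grip_width: 0.137
grip_force: 0.0
t 5.55 pos [ 0.5664 -0.0304  0.0842] xax [-0.342  0.94  -0.005] yaw 1.92 tool shift mm [-5.3  1.8 69.2] F [ 0.5 -0.9 -0.4] gw 0.13671205833049474
```

View pics/f.png

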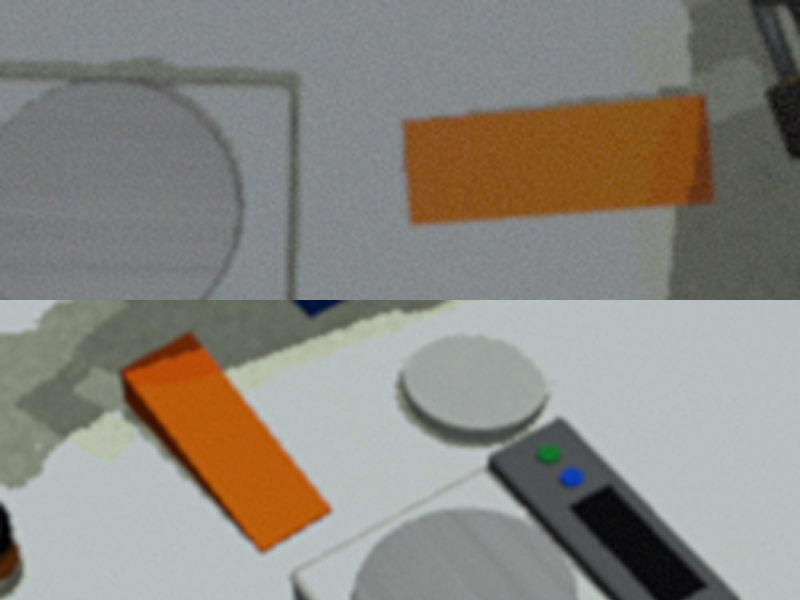

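Wedge corners in the top half: (404,120), (412,224), (705,96), (714,203). In the scene half: (262,551), (331,510), (122,372), (192,334). The wedge has turned towards the foot.

Run:
```python
from h import *
from bench import get_image
t=get_image('top');s=get_image('scene')
wt=np.array([[404,120],[412,224],[705,96],[714,203]])/3.2+[180,200]
ws=(np.array([[262,551],[331,510],[122,372],[192,334]])-[0,300])/3.2+[220,165]
for f in(lambda q:(proj(t,place(q,WP))-wt).ravel(),lambda q:np.r_[proj(t,place(q,WP))-wt,proj(s,place(q,WP))-ws].ravel()):
    w=least_squares(f,[.56,.08,1.6])
    F=np.array([.580,.223,.012])
    print('wedge',w.x,'heel',place(w.x,[[-.07,0,.015]]),'foot in wedge',R.from_euler('z',-w.x[2]).apply(F-[w.x[0],w.x[1],0]))
print('housing edge bearing px')
```

```text
wedge [0.56944063 0.08039943 1.62820865] heel [[0.57345728 0.01051476 0.015     ]] foot in wedge [ 0.14175972 -0.01872451  0.012     ]
wedge [0.56925629 0.08206822 1.62907802] heel [[0.5733337  0.01218708 0.015     ]] foot in wedge [ 0.14006668 -0.01893456  0.012     ]
housing edge bearing px
```

```bash
python3 -m crank '[[[-5,0,0,0.11,0.72],[0,0,0,0.11,0.72],[0,0,0,0.11,0.72],[0,0,0,0.1,0.72],[0,0,0,0,0.72]]]'
python3 -c "
from h import *
to_tool([.5597,-.028,.010])"
```

```text
time: 6.17
position: [0.5668, -0.0251, 0.0834]
tool_rot: [-2.299, -2.14, -0.0]
ft_force: [-0.2, -0.7, 0.4]
grip_width: 0.144
grip_force: 0.0
t 6.1667 pos [ 0.5668 -0.0251  0.0834] xax [0.072 0.997 0.001] yaw 1.499 tool shift mm [-3.4 -6.8 73.4] F [-0.2 -0.7  0.4] gw 0.14430910730623533
```

```bash
python3 -m crank '[[[-4,-7,18,0.01,0.72],[0,0,18,0,0.72],[0,0,18,0,0.72],[0,0,12,0,0.72],[0,0,7,0,0.72],[0,0,0,0,0.72]]]'
python3 -c "
from h import *
to_tool([.5597,-.028,.010])"
```

```text
time: 6.67
position: [0.5587, -0.0299, 0.0091]
tool_rot: [-2.307, -2.13, 0.003]
ft_force: [-0.2, -0.5, -0.1]
grip_width: 0.141
grip_force: 0.0
t 6.6667 pos [ 0.5587 -0.0299  0.0091] xax [ 0.08   0.997 -0.   ] yaw 1.491 tool shift mm [ 1.9  0.9 -0.9] F [-0.2 -0.5 -0.1] gw 0.1406370213454674
```

```bash
python3 -m crank '[[[6,0,0,0,0.72],[6,0,0,0,0.72],[6,0,0,0,0.72],[6,0,0,0,0.72],[4,0,0,0,0.72],[4,0,0,0,0.72],[4,0,0,0,0.72],[4,0,0,0,0.72],[4,0,0,0,0.72],[4,0,0,0,0.72]]]'
python3 -m crank '[[[4,0,0,0,0.72],[4,0,0,0,0.72],[4,0,0,0,0.72],[4,0,0,0,0.72],[4,0,0,0,0.72],[0,0,0,0,0.72]]]'
python3 - <<'E'
from h import *
from bench import get_image
import cv2
to_tool([.58,.136,.010])
a=get_image('top')['pixels'][:,:,::-1];b=get_image('scene')['pixels'][:,:,::-1]
cv2.imwrite('pics/g.png',np.vstack([cv2.resize(a[200:310,180:430],None,fx=3.2,fy=3.2,interpolation=2)[:300],cv2.resize(cv2.convertScaleAbs(b[165:265,220:470],alpha=1.3),None,fx=3.2,fy=3.2,interpolation=2)[:300]])[:600])
E
```

```text
time: 7.5
position: [0.5639, 0.0175, 0.0105]
tool_rot: [2.311, 2.128, -0.0]
ft_force: [0.6, -1.7, -0.3]
grip_width: 0.143
grip_force: 0.4
time: 8.0
position: [0.5656, 0.0386, 0.0105]
tool_rot: [-2.309, -2.13, -0.001]
ft_force: [0.5, 0.4, -0.3]
grip_width: 0.138
grip_force: 0.0
t 8.0 pos [0.5656 0.0386 0.0105] xax [0.081 0.997 0.001] yaw 1.49 tool shift mm [98.2  6.5  0.6] F [ 0.5  0.4 -0.3] gw 0.1377411161747455
```

View pics/g.png

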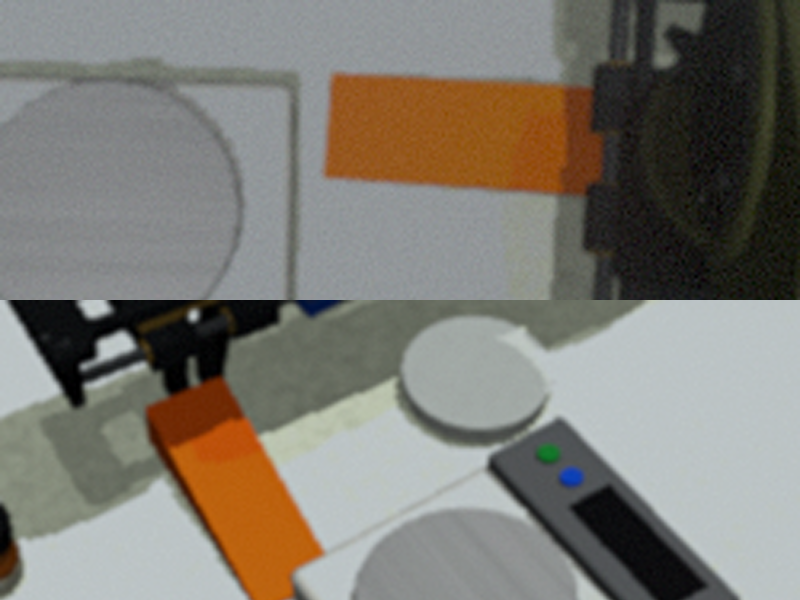

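The wedge is now flush with the fingers, with its thin end at (333,75)–(325,178), just short of the housing. Next I'll compute the lateral offset.

Run:
```python
from h import *
from bench import get_image
t=get_image('top')
wt=np.array([[333,75],[325,178]])/3.2+[180,200]
# tip plus known yaw (flush with tool, 1.49)
for yw in (1.49,None):
    f=(lambda q:(proj(t,place([q[0],q[1],yw or q[2]],WP[:2]))-wt).ravel())
    w=least_squares(f,[.57,.11,1.5]).x; w[2]=yw or w[2]
    F=np.array([.580,.223,.012])
    print(w,'tip',place(w,[[.07,0,0]]),'heel',place(w,[[-.07,0,0]]),'foot in wedge',R.from_euler('z',-w[2]).apply(F-[w[0],w[1],0]))
```

```text
[0.58178027 0.11671216 1.49      ] tip [[0.58742986 0.1864838  0.        ]] heel [[0.57613068 0.04694052 0.        ]] foot in wedge [0.10579742 0.01035279 0.012     ]
[0.58151959 0.11673339 1.48626144] tip [[0.58742998 0.18648342 0.        ]] heel [[0.57560919 0.04698335 0.        ]] foot in wedge [0.10575883 0.0104867  0.012     ]
```

```bash
python3 -m crank '[[[-6,0,0,0,0.72],[0,5,0,-0.08,0.72],[0,6,0,0,0.72],[4,0,0,0,0.72],[4,0,0,0,0.72],[4,0,0,0,0.72],[4,0,0,0,0.72],[4,0,0,0,0.72],[4,0,0,0,0.72],[0,0,0,0,0.72]]]'
python3 - <<'E'
from h import *
from bench import get_image
import cv2
to_tool([.58,.136,.010])
a=get_image('top')['pixels'][:,:,::-1];b=get_image('scene')['pixels'][:,:,::-1]
cv2.imwrite('pics/i.png',np.vstack([cv2.resize(a[200:310,180:430],None,fx=3.2,fy=3.2,interpolation=2)[:300],cv2.resize(cv2.convertScaleAbs(b[185:285,240:490],alpha=1.3),None,fx=3.2,fy=3.2,interpolation=2)[:300]])[:600])
E
```

```text
time: 8.98
position: [0.5759, 0.0564, 0.0105]
tool_rot: [-2.221, -2.221, -0.001]
ft_force: [-0.2, -0.2, 0.3]
grip_width: 0.139
grip_force: 0.0
t 8.9833 pos [0.5759 0.0564 0.0105] xax [0.    1.    0.001] yaw 1.57 tool shift mm [79.6  4.1  0.6] F [-0.2 -0.2  0.3] gw 0.1392049622324227
```

View pics/i.png

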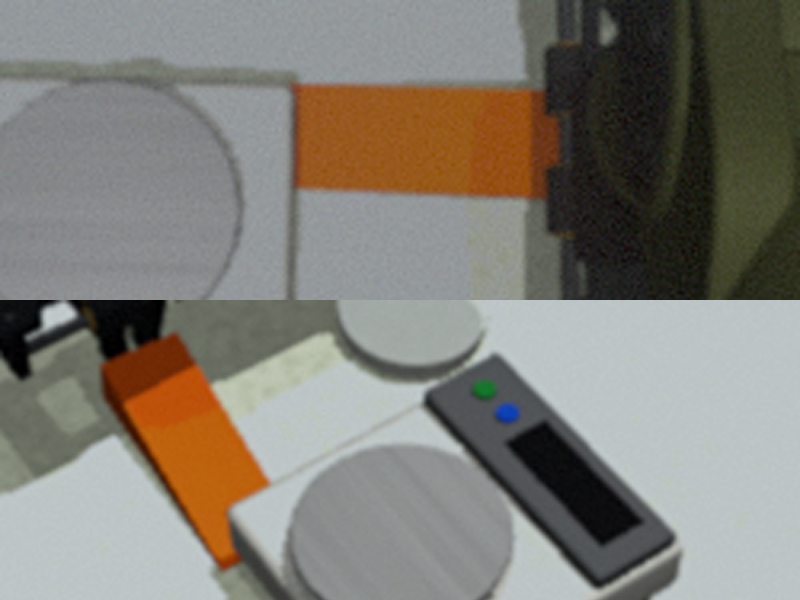

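Run:
```python
from h import *
from bench import get_image
t=get_image('top')
wt=np.array([[297,85],[295,188],[545,92],[545,197]])/3.2+[180,200]
X=np.array([[70,-25,2],[70,25,2]])/1e3
def f(q):
    a=proj(t,place(q,np.array([[.07,-.025,.002],[.07,.025,.002],[q[3],-.025,.002+.2*(.07-q[3])],[q[4],.025,.002+.2*(.07-q[4])]])))
    return (a-wt).ravel()
w=least_squares(f,[.57,.11,1.5,-.05,-.05]);print(w.fun.round(2));w=w.x
F=np.array([.580,.223,.012])
print(w,'tip',place(w,[[.07,0,0]]),'heel',place(w,[[-.07,0,0]]),'foot in wedge',R.from_euler('z',-w[2]).apply(F-[w[0],w[1],0]))
```

```text
[ 0.44 -0.33 -0.43  0.51  0.02 -0.64 -0.02  0.45]
[ 0.57910289  0.13213451  1.51947729 -0.0446901  -0.0464118 ] tip [[0.58269365 0.20204235 0.        ]] heel [[0.57551214 0.06222666 0.        ]] foot in wedge [0.09079188 0.00376516 0.012     ]
```

```bash
python3 -m crank '[[[5,0,0,0,0.72],[5,0,0,0,0.72],[5,0,0,0,0.72],[5,0,0,0,0.72],[5,0,0,0,0.72],[5,0,0,0,0.72],[5,0,0,0,0.72],[5,0,0,0,0.72]]]'
python3 -m crank '[[[4,0,0,0,0.72],[4,0,0,0,0.72],[4,0,0,0,0.72],[3,0,0,0,0.72]]]'
python3 -m crank '[[[3,0,0,0,0.72],[2,0,0,0,0.72],[2,0,0,0,0.72]]]'
```

```text
time: 9.8
position: [0.5763, 0.0903, 0.0106]
tool_rot: [2.224, 2.214, -0.006]
ft_force: [-0.0, -8.9, 2.4]
grip_width: 0.141
grip_force: 4.5
time: 10.13
position: [0.5764, 0.1059, 0.0106]
tool_rot: [2.224, 2.214, -0.005]
ft_force: [0.4, -8.1, 2.0]
grip_width: 0.14
grip_force: 4.1
time: 10.38
position: [0.5764, 0.1129, 0.0106]
tool_rot: [2.224, 2.214, -0.005]
ft_force: [0.6, -7.8, 2.2]
grip_width: 0.143
grip_force: 4.0
```

```bash
python3 -m crank '[[[2,0,0,0,0.72],[2,0,0,0,0.72],[2,0,0,0,0.72],[2,0,0,0,0.72]]]' | grep -E 'pos|ft'
python3 -m crank '[[[2,0,0,0,0.72],[2,0,0,0,0.72]]]'| grep -E 'pos|ft'
python3 -m crank '[[[1,0,0,0,0.72],[1,0,0,0,0.72]]]'| grep -E 'pos|ft'
python3 - <<'E'
from h import *
from bench import get_image
import cv2
a=get_image('top')['pixels'][:,:,::-1];b=get_image('scene')['pixels'][:,:,::-1]
cv2.imwrite('pics/j.png',np.vstack([cv2.resize(a[200:310,180:430],None,fx=3.2,fy=3.2,interpolation=2)[:300],cv2.resize(cv2.convertScaleAbs(b[185:285,240:490],alpha=1.3),None,fx=3.2,fy=3.2,interpolation=2)[:300]])[:600])
E
```

```text
position: [0.5765, 0.1209, 0.0106]
ft_force: [0.2, -8.6, 2.8]
position: [0.5765, 0.1233, 0.0106]
ft_force: [-0.3, -13.2, 4.3]
position: [0.5765, 0.1234, 0.0107]
ft_force: [-0.5, -14.3, 3.6]
```

View pics/j.png

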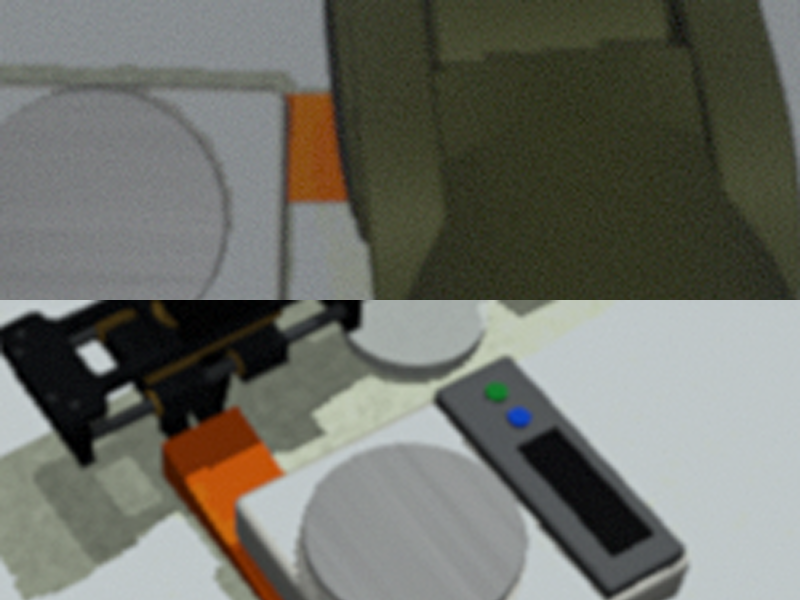

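The balance's corner has moved from (300,75) to (288,92) and the push force jumped, so it has reached the level stop. One small extra push, then I'll back away.

```bash
python3 -m crank '[[[2,0,0,0,0.72],[0,0,0,0,0.72]]]'| grep -E 'pos|ft'
python3 -m crank '[[[-6,0,0,0,0.72],[-10,0,0,0,0.72],[-25,0,0,0,0.72],[-30,0,0,0,0.72],[-30,0,-20,0,0.72],[-20,0,-30,0,0.72],[0,0,-35,0,0.72],[0,0,-35,0,0.72],[0,0,0,0,0.72]]]'
python3 - <<'E'
from h import *
from bench import get_image
import cv2
a=get_image('top')['pixels'][:,:,::-1];b=get_image('scene')['pixels'][:,:,::-1]
cv2.imwrite('pics/k.png',np.vstack([cv2.resize(a[200:310,180:430],None,fx=3.2,fy=3.2,interpolation=2)[:300],cv2.resize(cv2.convertScaleAbs(b[185:285,240:490],alpha=1.3),None,fx=3.2,fy=3.2,interpolation=2)[:300]])[:600])
E
```

```text
position: [0.5765, 0.1237, 0.0107]
ft_force: [-0.7, -15.5, 5.2]
time: 12.07
position: [0.5807, 0.0119, 0.138]
tool_rot: [2.22, 2.214, 0.017]
ft_force: [2.1, 0.7, 0.3]
grip_width: 0.14
grip_force: 0.0
```

View pics/k.png

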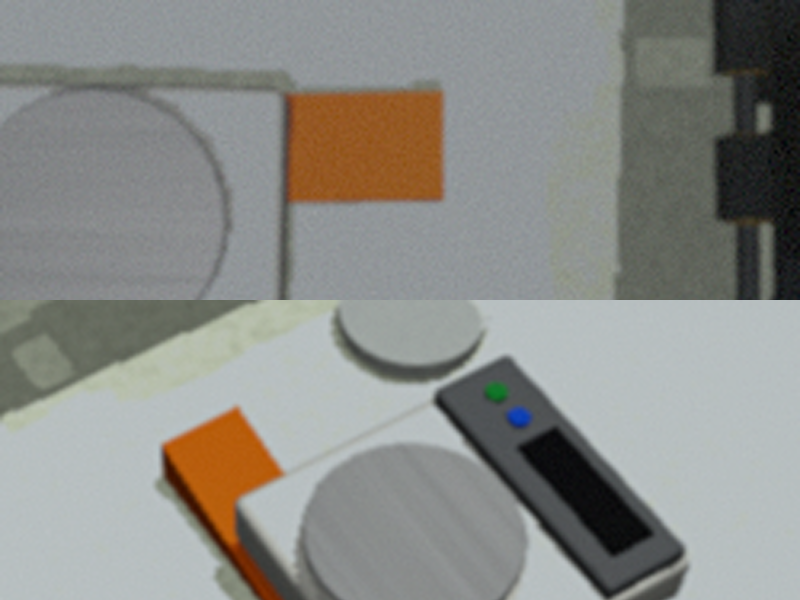

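After release the balance corner is still at (238,495) in the scene half and (286,90) in the top half. The wedge is flat under it, with its heel at (443,92)–(443,200). The heel position puts the foot about 20 mm ahead of the wedge's centre, which is where the wedge is 12 mm high.

```bash
python3 -c "
from bench import job
print(job.close_job())"
```

```text
the job is handed in; nothing more can be done
None
```

The wedge is under the short foot and the hand is clear; the balance looks level and stayed put after release, and I handed the job in at about 12 s, though no verdict came back.

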